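# Feed brass spacers through the gate

### The job

Using the fingertips only, sweep the three brass spacers across the sorting board and through the yellow gate, one at a time, so that they all drop into the blue slot behind it. Only push them: do not lift or carry them. Leave the white wooden knob on the board, the sanding block and the glue bottle where they stand.

Things in the scene. Friction and masses are not known exactly. Their poses are not given: they have to be found in the camera images.
- feeder: Fixed dark-wood sorting board, 270 mm (x) by 264 mm (y). Origin under its centre at bench level, +x points towards gate and slot. Flat deck 55 mm above the bench, x -130 to +65 mm, y -125 to +125 mm, with a rim all round (top 69 mm above the bench). A yellow wall as high as the rim (x 65 to 71 mm) closes the deck's +x side but for the gate.
- gate (a point): Centre of the gate, a 40 mm wide opening in the 6 mm thick yellow wall, at deck height: 68 mm along the board's +x, y = 0, 55 mm above the bench. Two yellow guides, as high as the wall, flare at 45 degrees from the gate's sides back onto the deck to x = 44 mm, where they are about 85 mm apart.
- slot (a point): Centre of the floor of the open-topped, blue-lined slot right behind the yellow wall: 98.5 mm along the board's +x, 5 mm above the bench. The slot spans x 71 to 126 mm and y -50 to +50 mm of the board; its floor is 50 mm below the deck.
- spacer_a: Round brass spacer, a flat disc 28 mm across and 12 mm tall with a dark 9 mm bore mark, about 45 g, one of three alike; lies flat on the board. Origin at the disc's centre (6 mm above its underside), z up its axis.
- spacer_b: Round brass spacer, a flat disc 28 mm across and 12 mm tall with a dark 9 mm bore mark, about 45 g, one of three alike; lies flat on the board. Origin at the disc's centre (6 mm above its underside), z up its axis.
- spacer_c: Round brass spacer, a flat disc 28 mm across and 12 mm tall with a dark 9 mm bore mark, about 45 g, one of three alike; lies flat on the board. Origin at the disc's centre (6 mm above its underside), z up its axis.
- knob: Bystander: small turned wooden knob painted white, 28 mm across and 34 mm tall, standing upright on the deck near the rim opposite the gate. Origin at the centre of its underside.
- block: Bystander: sanding block, 90 x 55 x 31 mm, grey felt below and wood above, lying on the bench beside the board. Origin at the centre of its underside, x along its length.
- glue: Bystander: yellow glue bottle with red cap, 48 mm across and 110 mm tall, standing on the bench beside the board. Origin at the centre of its underside.
Mind the look-alikes: they are no part of the job. What is shaped like the spacer_a but pink or turquoise is not meant.

How it is judged:
By the outcome, as a careful person would: the job done as asked, in the order asked, and still so for the second after the job is handed in, with the robot touching nothing.
It also fails if it takes over 58 s, if anything falls off the work surface, if the arm or the gripper's body presses on something with over 40 N, if the wrist force passes 120 N, or if a joint passes its speed limit or range.

### The arm

A 6-joint arm with a two-finger parallel gripper is mounted at the origin on the work surface. World frame = base frame: x ahead of the robot, y to its left, z up, the work surface at z = 0. Lengths are in m, angles in rad, forces in N, time in s.
With the tool pointing down it reaches from about 0.375 to 0.9 m from the base axis. Payload 3.1 kg.
Tool frame: the origin (TCP) lies on the centre line of the jaws, within the pads' length; the fingertips stand 8 mm ahead of it and the grasp point (between the pads) lies 11 mm behind it; z points along the fingers, y is the line along which they close (so a half turn about z gives the same grasp; the last joint's range is limited). The gripper opens to 85 mm and grips with 20 to 120 N. Pads are 22 mm wide; open, the fingers measure 114 mm over their backs; the gripper's body (76 mm by 85 mm) begins 54 mm behind the grasp point. The pads swing forward as they close: fully open they stand 13 mm farther back than shut.
Start: joints at [1.139, 0.527, 1.433, -0, 1.181, -0.178], TCP at [0.156, 0.605, 0.212] pointing down, gripper open.
Joint ranges: [-3.08, 3.08], [-0.75, 2.2], [0.22, 2.44], [-1.43, 4.57], [0, 2.65], [-2.85, 2.85]. Speed limits (rad/s): [2.79, 2.79, 3.14, 3.14, 3.14, 3.14].

### API

Orientations are given as a unit quaternion [x, y, z, w].
In Python, from station import * gives the robot as it stands.
- The arm moves only by the tool play_rows, never from a script. Its argument "rows" is a list of rows, each a list of 3 entries, a list of its own where there are three numbers: the turn, a rotation vector about the tool's x, y, z in degrees, then the shift along the tool's x, y, z in mm, then the closure, from 0 (fully open) to 1 (shut). In form: [[[ax, ay, az], [dx, dy, dz], jaw], ...]. A call has 1 to 12 rows; each row shifts and turns the commanded pose from where the row before left it, along the tool's axes as they then stand; what a row does not reach is not made up. A row lasts 1/12 s, in which the tool goes at most 41.7 mm and 7.16 degrees, less where a joint would pass 70% of its speed; a pose out of reach is approached as far as the arm can. A call with a gripper value outside its range is refused whole. The fingers move at their own pace and stop on an object; "grip_force" is the grip in N (left out, the last holds). Time passes only in rows, so rows that do not move let the fingers close. It gives the time, the measured TCP pose, the force, the opening and the grip force at its end, in the units of the state.
- sense(): the state, without advancing time (a new reading comes with each control period).
- snapshot(name): name is "scene" or "side" or "wrist"; returns (picture, depth): 480x640x3 uint8, red, green, blue; 480x640 float32, m along the optical axis (not along the pixel's ray), 0 where there is no reading.
- get_calibration(name): a dict with "vfov" (degrees; the focal length in pixels is half the picture's height over the tangent of half this angle, whatever the lens; pixels are square), "cx", "cy" (the principal point, pixels), "k1" (the pictures are not rectified: a ray, as slopes to the right and down, at radius r is drawn at 1 + k1 r^2 times it, then the intrinsics apply), "xyz" and "attitude" of the camera in the world. Camera axes: x right, y down, z forward; pixel columns grow to the right and rows downward; lengths in m; the calibration is good to about 2 mm. A picture is of the moment at which its call begins: read the wrist's pose just before it. get_calibration takes no time and is no camera call; for the wrist camera it gives the pose at the moment of the call.
- sign_off(): hands the job in; it is judged then, once.
The state is a dict: "t": time; "q": joint angles; "qd": joint speeds; "tau": joint torques, N m; "tcp_pos": TCP position; "tool_rot": TCP orientation; "force": force on the tool from outside, world axes, zero at the start; "ft_torque": the same for the moment, N m; "finger_gap": opening from 0.0 (shut) to 1.0 (fully open); "gripper_force": force on a finger pad.
Only numpy, scipy, OpenCV 4.12 (cv2) and the standard library are available. Lean on these libraries where they do the work, as an engineer would, in place of code of your own. Each camera call takes 0.05 s, during which the arm holds its last target. There are 200 camera calls.

## Working session

There is one attempt and no reset: what is moved stays moved. The work goes in short steps, Python scripts to look and compute and a tool call to move; the robot and the scene stay as the last step left them, time stands still between calls to the robot, and variables do not carry over. Pictures are saved under pics/ and viewed, at most 10 in all, crops included, and the job is handed in when it is done.

Besides the shell and the picture viewer there is one more tool, called by a JSON object that holds its "api" and its "payload", one argument or row to a line. play_rows: Moves the arm, as the interface text tells. Its arguments: {"type":"object","properties":{"rows":{"type":"array","items":{"type":"array"}},"grip_force":{"type":"number"}},"required":["rows"]}

```bash
mkdir -p pics; ls; cat > h.py <<'E'
from station import *
import numpy as np, cv2
from scipy.spatial.transform import Rotation as R
def cam(n):
    c=get_calibration(n); p,d=snapshot(n); return c,p,d
def K(c):
    f=240/np.tan(np.radians(c['vfov'])/2); return np.array([[f,0,c['cx']],[0,f,c['cy']],[0,0,1.]])
def rot(a):
    a=np.array(a,float)
    return a if a.shape==(3,3) else R.from_quat(a).as_matrix()
def rays(c,uv):
    # radial model x*(1+k1 r^2)
    uv=np.array(uv,float).reshape(-1,1,2)
    s=cv2.undistortPoints(uv,K(c),np.array([c['k1'],0,0,0,0.])).reshape(-1,2)
    return np.c_[s,np.ones(len(s))]@rot(c['attitude']).T
def onplane(c,uv,z):
    r=rays(c,uv); o=np.array(c['xyz']); return o+r*((z-o[2])/r[:,2])[:,None]
def proj(c,P):
    q=(np.array(P,float).reshape(-1,3)-c['xyz'])@rot(c['attitude'])
    s=q[:,:2]/q[:,2:]; s=s*(1+c['k1']*(s**2).sum(1))[:,None]
    k=K(c); return s*k[0,0]+k[:2,2]
def save(n,p): cv2.imwrite(f'pics/{n}.png',p[:,:,::-1])
E
python3 - <<'E'
from h import *
s=sense(); print({k:np.round(v,3) for k,v in s.items()})
c,p,d=cam('scene'); print(c); save('scene0',p)
c,p,d=cam('side'); print(c); save('side0',p)
E
```

```text
pics
{'t': np.float64(0.0), 'q': array([ 1.14 ,  0.528,  1.434,  0.   ,  1.181, -0.179]), 'qd': array([-0.   , -0.002, -0.   ,  0.001,  0.   , -0.001]), 'tau': array([-1.0000e-03, -4.4235e+01, -1.7802e+01, -0.0000e+00,  9.0000e-03,
        0.0000e+00]), 'tcp_pos': array([0.156, 0.604, 0.211]), 'tool_rot': array([ 0.126,  0.992, -0.001, -0.   ]), 'force': array([ 0.596, -0.281, -0.1  ]), 'ft_torque': array([-0.022, -0.004,  0.005]), 'gripper_force': np.float64(0.0), 'finger_gap': np.float64(0.998)}
{'vfov': 56.79007777690825, 'cx': 318.52540466968856, 'cy': 239.7771917612502, 'k1': -0.09200925888763554, 'xyz': array([0.86045393, 0.27782989, 0.70566978]), 'attitude': array([ 0.44166235,  0.85406937, -0.24301975, -0.12822354])}
{'vfov': 44.92655274557938, 'cx': 328.8571236812446, 'cy': 239.9312358233321, 'k1': 0.05410762778508432, 'xyz': array([ 0.23910304, -0.77100867,  0.58542218]), 'attitude': array([ 0.84945107, -0.16017628,  0.08551011, -0.4954437 ])}
```

View pics/scene0.png

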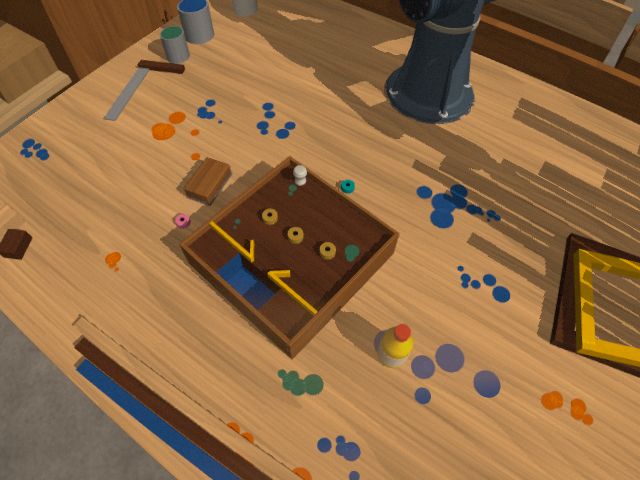

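View pics/side0.png

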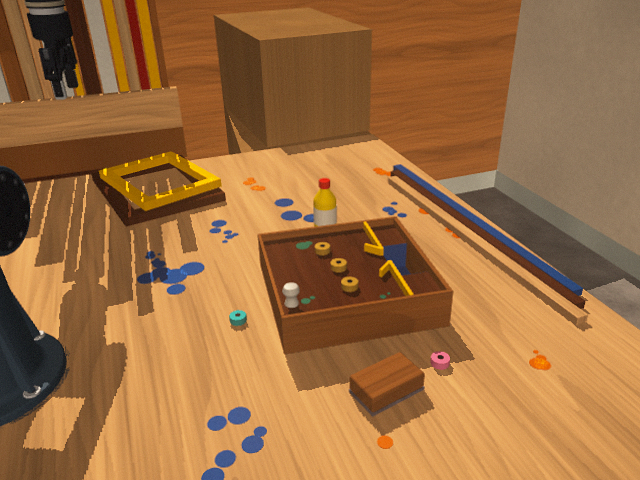

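The scene view shows the board with rim corners near (291,160), (398,236), (293,352) and (183,245). The brass spacers are at (270,216), (295,235) and (328,251), the knob at (300,175), and the gate near (262,268). The side view agrees: spacers at (322,248), (339,265) and (350,284), knob at (291,292).

```bash
cat > m.py <<'E'
from h import *
from scipy.optimize import least_squares
def spacers(n,p,c,bp):
    h=cv2.cvtColor(p,cv2.COLOR_RGB2HSV)
    return h
E
python3 - <<'E'
from h import *
from scipy.optimize import least_squares
S=cv2.imread('pics/scene0.png'); D=cv2.imread('pics/side0.png')
cs,cd=get_calibration('scene'),get_calibration('side')
g=cv2.cornerSubPix
pts=np.array([[291,160],[398,236],[293,352],[183,245]],float)
W=onplane(cs,pts,.069); print(np.round(W,4)); 
print('edges',[round(float(np.linalg.norm(W[i]-W[i-1])),4) for i in range(4)])
# board corner order: (-x,?),...
loc=np.array([[-135,132],[-135,-132],[135,-132],[135,132]])/1000.
sd=np.array([[259,235],[383,221],[449,292],[283,322]],float) # side corners (approx)
print(np.round(onplane(cd,sd,.069),4))
Wd=onplane(cd,sd,.069)
for w in (W,):
  for L in (loc,loc*[1,-1]):
    A=L-L.mean(0);B=w[:,:2]-w[:,:2].mean(0)
    th=np.arctan2((A[:,0]*B[:,1]-A[:,1]*B[:,0]).sum(),(A*B).sum()); Rm=np.array([[np.cos(th),-np.sin(th)],[np.sin(th),np.cos(th)]])
    print(np.degrees(th),w.mean(0),np.abs(B-A@Rm.T).max())
for n,c,I,roi in(('scene',cs,S,(255,205,345,262)),('side',cd,D,(310,238,365,296))):
  h=cv2.cvtColor(I,cv2.COLOR_BGR2HSV); x0,y0,x1,y1=roi
  m=np.zeros(h.shape[:2],np.uint8); m[y0:y1,x0:x1]=cv2.inRange(h,(14,110,90),(32,255,255))[y0:y1,x0:x1]
  k,l,st,ce=cv2.connectedComponentsWithStats(m)
  for i in range(1,k):
    if st[i,4]>30:
      x,y,w_,h_=st[i,:4]; uv=[x+w_/2-.5,y+h_/2-.5]; print(n,st[i],uv,np.round(onplane(c,[uv],.061),4))
E
```

```text
[[ 0.4192 -0.0948  0.069 ]
 [ 0.4506  0.1575  0.069 ]
 [ 0.7153  0.1328  0.069 ]
 [ 0.6763 -0.1291  0.069 ]]
edges [0.2594, 0.2543, 0.2659, 0.2648]
[[ 0.4447  0.145   0.069 ]
 [ 0.678   0.1085  0.069 ]
 [ 0.6703 -0.1425  0.069 ]
 [ 0.41   -0.119   0.069 ]]
27.331915473595178 [0.56533615 0.01661263 0.069     ] 0.32497888106722295
-7.110712456467429 [0.56533615 0.01661263 0.069     ] 0.0067649280002928525
scene [262 208  16  17 207] [np.float64(269.5), np.float64(216.0)] [[ 0.5409 -0.0508  0.061 ]]
scene [287 227  17  17 211] [np.float64(295.0), np.float64(235.0)] [[0.5467 0.01   0.061 ]]
scene [319 242  17  18 215] [np.float64(327.0), np.float64(250.5)] [[0.5403 0.0726 0.061 ]]
side [314 242  17  14 186] [np.float64(322.0), np.float64(248.5)] [[0.5392 0.0685 0.061 ]]
side [330 258  17  15 207] [np.float64(338.0), np.float64(265.0)] [[0.5452 0.0064 0.061 ]]
side [341 276  18  16 233] [np.float64(349.5), np.float64(283.5)] [[ 0.5416 -0.0526  0.061 ]]
```

{"api": "play_rows", "payload": {
  "rows": [
    [[0, 0, -3.7], [-18, -22, -4], 0.87],
    [[0, 0, -3.7], [-18, -22, -4], 0.87],
    [[0, 0, 0], [-18, -22, -4], 0.87],
    [[0, 0, 0], [-18, -22, -4], 0.87],
    [[0, 0, 0], [-18, -22, -4], 0.87],
    [[0, 0, 0], [-18, -22, -4], 0.87],
    [[0, 0, 0], [-18, -22, -4], 0.87],
    [[0, 0, 0], [-18, -22, -4], 0.87],
    [[0, 0, 0], [-18, -22, -4], 0.87],
    [[0, 0, 0], [-18, -22, -4], 0.87],
    [[0, 0, 0], [-18, -22, -4], 0.87],
    [[0, 0, 0], [-18, -22, -4], 0.87]
  ]
}}

```text
t: 1.1
tcp_pos: [0.3335, 0.3124, 0.2596]
tool_rot: [0.062, 0.998, -0.0, -0.0]
force: [-0.3, -0.4, 0.3]
finger_gap: 0.129
gripper_force: 0.0
```

{"api": "play_rows", "payload": {
  "rows": [
    [[0, 0, 0], [-18, -22, -4], 0.87],
    [[0, 0, 0], [-18, -22, -4], 0.87],
    [[0, 0, 0], [-18, -22, -4], 0.87],
    [[0, 0, 0], [-18, -22, -4], 0.87],
    [[0, 0, 0], [-18, -22, -4], 0.87],
    [[0, 0, 0], [-18, -22, -4], 0.87],
    [[0, 0, 0], [-18, -22, -4], 0.87],
    [[0, 0, 0], [-18, -22, -4], 0.87],
    [[0, 0, 0], [-18, -22, -4], 0.87],
    [[0, 0, 0], [-18, -22, -4], 0.87],
    [[0, 0, 0], [-18, -22, -4], 0.87],
    [[0, 0, 0], [0, 0, 0], 0.87]
  ]
}}

```text
t: 2.1
tcp_pos: [0.5035, 0.0451, 0.3043]
tool_rot: [0.064, 0.998, -0.001, 0.002]
force: [-0.4, -0.2, 0.5]
finger_gap: 0.127
gripper_force: 0.0
```

```bash
python3 - <<'E'
from h import *
s=sense(); print({k:np.round(s[k],3) for k in('t','tcp_pos','tool_rot','finger_gap','force')})
T=R.from_quat(s['tool_rot']).as_matrix();print(np.round(T,3))
c,p,d=cam('wrist'); print(c, T.T@(np.array(c['xyz'])-s['tcp_pos'])); save('w1',p); np.save('d1.npy',d)
import pickle; pickle.dump(c,open('c1.pkl','wb'))
E
```

```text
{'t': np.float64(2.1), 'tcp_pos': array([0.504, 0.045, 0.304]), 'tool_rot': array([ 0.064,  0.998, -0.001,  0.002]), 'finger_gap': np.float64(0.127), 'force': array([-0.368, -0.196,  0.541])}
[[-0.992  0.128  0.004]
 [ 0.128  0.992 -0.003]
 [-0.004 -0.002 -1.   ]]
{'vfov': 64.60385698374694, 'cx': 309.03607982840873, 'cy': 241.26969563148447, 'k1': 0.02397543755795667, 'xyz': array([0.43161754, 0.0553608 , 0.46544504]), 'attitude': array([0.74308227, 0.65342098, 0.09436274, 0.10938663])} [ 0.07192317  0.00070143 -0.16150994]
```

View pics/w1.png

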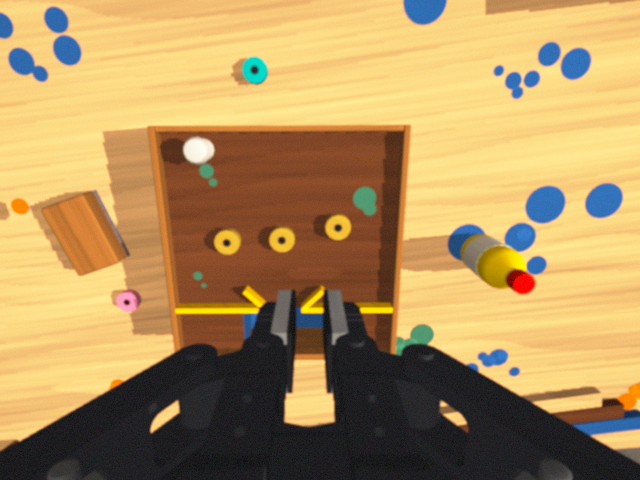

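The wrist view shows spacers at (227,242), (282,240) and (338,228), the knob at (199,150), and the yellow wall along row 309. The guides' far ends are near (245,289) and (324,290). The back rim corners are at (150,127) and (410,126), and the fingers cover the gate itself.

```bash
cat > loc.py <<'E'
from h import *
def spc(c,p,roi=(165,130,405,300),z=.067):
    h=cv2.cvtColor(p,cv2.COLOR_RGB2HSV); x0,y0,x1,y1=roi; out=[]
    m=np.zeros(h.shape[:2],np.uint8); m[y0:y1,x0:x1]=cv2.inRange(h,(18,110,120),(32,255,255))[y0:y1,x0:x1]
    k,l,st,ce=cv2.connectedComponentsWithStats(m)
    for i in range(1,k):
        if st[i,4]>200:
            x,y,w,hh=st[i,:4]; cn=cv2.findContours((l==i).astype(np.uint8),0,2)[0][0]
            (u,v),r=cv2.minEnclosingCircle(cn); P=onplane(c,[[u,v],[u+r,v]],z); out.append((P[0,:2],np.linalg.norm(P[1]-P[0])*2,(u,v),st[i,4]))
    return out
E
python3 - <<'E'
from loc import *
import pickle
c=pickle.load(open('c1.pkl','rb')); p=cv2.imread('pics/w1.png')[:,:,::-1].copy()
P=onplane(c,[[149.5,126.5],[410,125.5],[175,306],[392,304],[242,288],[326,288],[199,149]],.069)
print(np.round(P,4)); print('backedge',np.linalg.norm(P[1]-P[0]),'wall',np.linalg.norm(P[3]-P[2]),'guides',np.linalg.norm(P[5]-P[4]))
ey=(P[1]-P[0])[:2]; ey/=np.linalg.norm(ey); ex=np.array([ey[1],-ey[0]]); print('yaw',np.degrees(np.arctan2(ex[1],ex[0])))
o=(P[0]+P[1])[:2]/2+ex*.135; 
print('o',o,'walls x',(P[2,:2]-o)@ex,(P[3,:2]-o)@ex,'y',[(q[:2]-o)@ey for q in P[2:6]])
o2=o
for q,d,uv,a in spc(c,p): print(np.round(q,4),round(d,4),np.round(uv),a,'board',np.round([(q-o)@ex,(q-o)@ey],4))
E
```

```text
[[ 0.4104 -0.103   0.069 ]
 [ 0.4424  0.1541  0.069 ]
 [ 0.6059 -0.123   0.069 ]
 [ 0.6351  0.1236  0.069 ]
 [ 0.5938 -0.0431  0.069 ]
 [ 0.6059  0.0511  0.069 ]
 [ 0.4378 -0.059   0.069 ]]
backedge 0.2591639006998515 wall 0.24835484373921363 guides 0.094977317383109
yaw -7.1007033250835905
o [0.56034618 0.00887185] walls x 0.061528504703218925 0.06000025204836033 y [np.float64(-0.1252491539984057), np.float64(0.1231009876414817), np.float64(-0.04746499577231957), np.float64(0.04751158765458061)]
[0.5367 0.0714] 0.0289 [337. 227.] 516 board [-0.0312  0.0591]
[0.5428 0.0093] 0.0291 [281. 239.] 509 board [-0.0175 -0.0017]
[ 0.537  -0.0502] 0.03 [227. 240.] 529 board [-0.0159 -0.0615]
```

{"api": "play_rows", "payload": {
  "rows": [
    [[0, 0, 0], [-3, -15, 15], 0.87],
    [[0, 0, 0], [-3, -15, 15], 0.87],
    [[0, 0, 0], [0, 0, 30], 0.87],
    [[0, 0, 0], [0, 0, 30], 0.87],
    [[0, 0, 0], [0, 0, 30], 0.87],
    [[0, 0, 0], [0, 0, 30], 0.87],
    [[0, 0, 0], [0, 0, 30], 0.87],
    [[0, 0, 0], [0, 0, 25], 0.87],
    [[0, 0, 0], [0, 0, 15], 0.87],
    [[0, 0, 0], [0, 0, 10], 0.87],
    [[0, 0, 0], [0, 0, 4], 0.87],
    [[0, 0, 0], [0, 0, 0], 0.87]
  ]
}}

```text
t: 3.15
tcp_pos: [0.5015, 0.0193, 0.0692]
tool_rot: [0.062, 0.998, 0.0, -0.001]
force: [0.9, 0.5, 0.9]
finger_gap: 0.129
gripper_force: 0.0
```

```bash
cat > st.py <<'E'
from loc import *
o=np.array([.5628,.0087]); a=np.radians(-7.1); ex=np.array([np.cos(a),np.sin(a)]); ey=np.array([-ex[1],ex[0]])
def B(q): q=np.array(q)[:2]-o; return np.round(1000*np.array([q@ex,q@ey]),1)
def st():
    s=sense(); T=R.from_quat(s['tool_rot']).as_matrix(); d=-T[:,0]
    print('t',round(float(s['t']),2),'tcp',np.round(s['tcp_pos'],4),'board',B(s['tcp_pos']),'push yaw in board',round(np.degrees(np.arctan2(d[1],d[0]))+7.1,1),'tilt',np.round(T[:,2],3),'F',np.round(s['force'],1),'gap',s['finger_gap']); return s
E
python3 - <<'E'
from st import *
st(); c,p,d=cam('wrist'); save('w2',p)
for q in spc(c,p,(0,0,640,480)): print(np.round(q[0],4),B(q[0]),round(q[1],4),np.round(q[2]))
E
```

```text
t 3.15 tcp [0.5015 0.0193 0.0692] board [-62.2   3. ] push yaw in board 0.0 tilt [-0.002  0.    -1.   ] F [0.9 0.5 0.9] gap 0.12887062217557718
[0.4411 0.0319] [-123.6    7.9] 0.2932 [320. 156.]
[0.5348 0.0711] [-35.5  58.5] 0.0283 [422. 341.]
[0.5408 0.0102] [-22.1  -1.2] 0.0293 [299. 365.]
[ 0.5262 -0.05  ] [-29.1 -62.7] 0.0231 [174. 353.]
[0.5601 0.1742] [-23.1 163.9] 0.0182 [639. 366.]
[0.594 0.16 ] [ 12.2 154. ] 0.0505 [603. 426.]
```

View pics/w2.png

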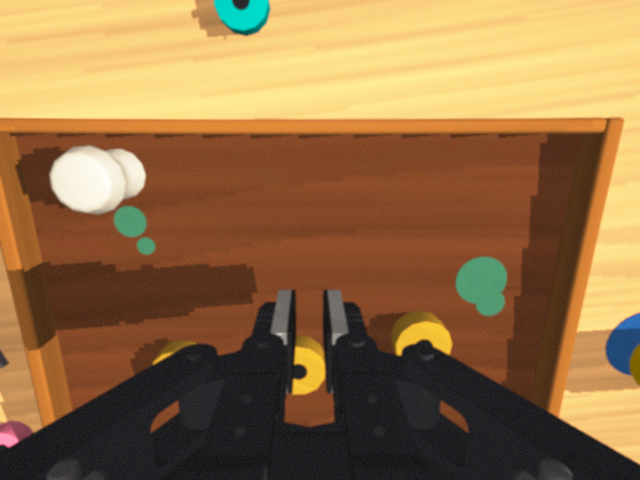

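The near view shows the middle spacer at (299,365), a few mm left of the jaw centre line at column 309. The fingertips are behind it and the other two spacers are clear of the gripper.

{"api": "play_rows", "payload": {
  "rows": [
    [[0, 0, 0], [0, -4.5, 1], 0.87],
    [[0, 0, 0], [-8, 0, 0], 0.87],
    [[0, 0, 0], [-8, 0, 0], 0.87],
    [[0, 0, 0], [-8, 0, 0], 0.87],
    [[0, 0, 0], [-8, 0, 0], 0.87],
    [[0, 0, 0], [-8, 0, 0], 0.87],
    [[0, 0, 0], [-8, 0, 0], 0.87],
    [[0, 0, 0], [-8, 0, 0], 0.87],
    [[0, 0, 0], [-8, 0, 0], 0.87],
    [[0, 0, 0], [-8, 0, 0], 0.87],
    [[0, 0, 0], [-8, 0, 0], 0.87],
    [[0, 0, 0], [0, 0, 0], 0.87]
  ]
}}

```text
t: 4.2
tcp_pos: [0.5834, 0.0039, 0.0688]
tool_rot: [0.062, 0.998, -0.0, 0.001]
force: [-0.2, -0.0, -0.2]
finger_gap: 0.132
gripper_force: 0.0
```

```bash
python3 - <<'E'
from st import *
st(); c,p,d=cam('scene'); a=cv2.resize(p[150:360,170:410],None,fx=2,fy=2)
c,p,d=cam('wrist'); b=cv2.resize(p,(400,300)); im=np.zeros((420,800,3),np.uint8); im[:,:400]=a[:,:400]; im[:300,400:]=b; save('m3',im)
E
```

```text
t 4.2 tcp [0.5834 0.0039 0.0688] board [21.1 -2.2] push yaw in board 0.0 tilt [ 0.003 -0.001 -1.   ] F [-0.2 -0.  -0.2] gap 0.13241407564905114
```

View pics/m3.png

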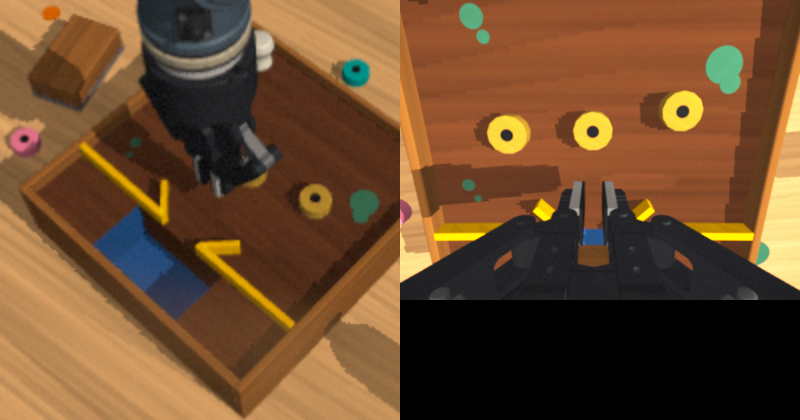

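The spacers are still in a row, at (508,134), (592,131) and (683,111) in the right inset. The middle one is now behind the fingers, so they probably passed over it. I'll check how high the fingertips really are.

```bash
python3 - <<'E'
from st import *
s=st(); c,p,d=cam('wrist')
for q in spc(c,p,(0,0,640,480)): 
    if .02<q[1]<.04: print(np.round(q[0],4),B(q[0]),round(q[1],4),np.round(q[2]))
# 3D points of gripper from wrist depth
v,u=np.mgrid[0:480,0:640]; uv=np.c_[u.ravel(),v.ravel()]
W=rays(c,uv)*d.reshape(-1,1)+c['xyz']; T=R.from_quat(s['tool_rot']).as_matrix()
L=((W-s['tcp_pos'])@T*1000).reshape(480,640,3)
for col in (275,282,288,294,326,332,340): print(col,[tuple(np.round(L[r,col]).astype(int)) for r in range(284,345,8)])
print('deck z',np.median(W.reshape(480,640,3)[150:190,250:350,2]))
c,p,d=cam('side'); W=(rays(c,uv)*d.reshape(-1,1)+c['xyz']); L=(W-s['tcp_pos'])@T*1000
m=(abs(L[:,0])<16)&(abs(L[:,1])<22)&(L[:,2]>-30)&(d.ravel()>0); q=L[m]; print('side hist z',np.histogram(q[:,2],np.arange(-30,22,2)))
save('s4',cv2.resize(p[190:350,240:460],None,fx=3,fy=3))
E
```

```text
t 4.3 tcp [0.5811 0.0044 0.0686] board [18.6 -2. ] push yaw in board 0.0 tilt [-0.  0. -1.] F [-0.1  0.8  0.2] gap 0.1316254600758724
[0.5411 0.1437] [-38.2 131.3] 0.0391 [628. 166.]
[0.5371 0.0708] [-33.2  58.5] 0.0295 [450. 179.]
[0.5435 0.0091] [-19.3  -2. ] 0.0281 [308. 211.]
[ 0.5381 -0.0494] [-17.3 -60.7] 0.0302 [174. 215.]
[ 0.6275 -0.1524] [  84.1 -151.9] 0.0395 [ 11. 412.]
[0.6849 0.1472] [104.  152.6] 0.037 [606. 444.]
275 [(np.int64(-2), np.int64(-16), np.int64(14)), (np.int64(-6), np.int64(-17), np.int64(14)), (np.int64(-10), np.int64(-17), np.int64(13)), (np.int64(7), np.int64(-12), np.int64(-30)), (np.int64(11), np.int64(-11), np.int64(-45)), (np.int64(11), np.int64(-11), np.int64(-50)), (np.int64(11), np.int64(-10), np.int64(-56)), (np.int64(12), np.int64(-10), np.int64(-61))]
282 [(np.int64(-2), np.int64(-13), np.int64(15)), (np.int64(12), np.int64(-10), np.int64(-26)), (np.int64(11), np.int64(-9), np.int64(-33)), (np.int64(11), np.int64(-9), np.int64(-38)), (np.int64(11), np.int64(-9), np.int64(-45)), (np.int64(11), np.int64(-8), np.int64(-50)), (np.int64(11), np.int
[... 1493 characters left out ...]
64(-57))]
340 [(np.int64(-2), np.int64(16), np.int64(15)), (np.int64(11), np.int64(13), np.int64(-25)), (np.int64(11), np.int64(12), np.int64(-32)), (np.int64(11), np.int64(12), np.int64(-39)), (np.int64(11), np.int64(11), np.int64(-45)), (np.int64(11), np.int64(11), np.int64(-51)), (np.int64(11), np.int64(10), np.int64(-56)), (np.int64(12), np.int64(10), np.int64(-62))]
deck z 0.05443697660031427
side hist z (array([ 14,  17,   5,  11,   8,   5,   0,   0,   0,   0,   0,   0,   0,
         0,   0,   0,   0,   0,   0,   0,  10, 169,  72,   1,   0]), array([-30, -28, -26, -24, -22, -20, -18, -16, -14, -12, -10,  -8,  -6,
        -4,  -2,   0,   2,   4,   6,   8,  10,  12,  14,  16,  18,  20]))
```

View pics/s4.png

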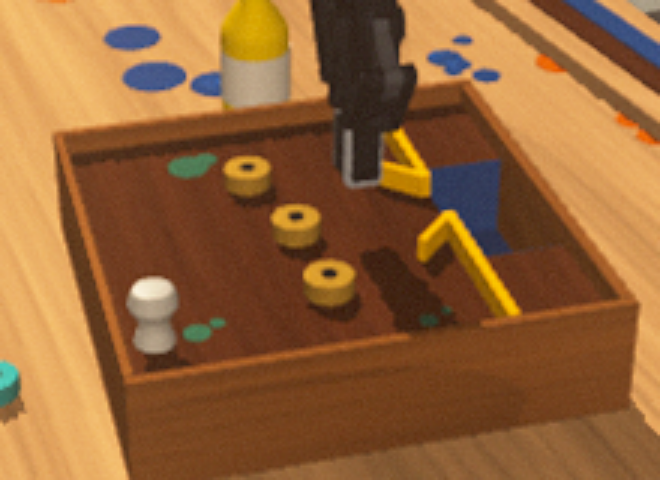

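Depth puts the fingertips about 21 mm behind the reported TCP, at about 90 mm above the bench. They passed over the spacers, and nothing was touched. I'll go back and come in about 28 mm lower, watching the force.

{"api": "play_rows", "payload": {
  "rows": [
    [[0, 0, 0], [20, 0, 0], 0.87],
    [[0, 0, 0], [20, 0, 0], 0.87],
    [[0, 0, 0], [20, 0, 0], 0.87],
    [[0, 0, 0], [20, 0, 0], 0.87],
    [[0, 0, 0], [0, 0, 0], 0.87],
    [[0, 0, 0], [0, 0, 8], 0.87],
    [[0, 0, 0], [0, 0, 8], 0.87],
    [[0, 0, 0], [0, 0, 4], 0.87],
    [[0, 0, 0], [0, 0, 3], 0.87],
    [[0, 0, 0], [0, 0, 3], 0.87],
    [[0, 0, 0], [0, 0, 1], 0.87],
    [[0, 0, 0], [0, 0, 0], 0.87]
  ]
}}

```text
t: 5.4
tcp_pos: [0.5017, 0.0142, 0.0412]
tool_rot: [0.062, 0.998, 0.0, -0.0]
force: [0.3, 0.6, 0.6]
finger_gap: 0.132
gripper_force: 0.0
```

```bash
cat > tip.py <<'E'
from st import *
def tip():
    s=st(); c,p,d=cam('side'); v,u=np.mgrid[0:480,0:640]
    W=(rays(c,np.c_[u.ravel(),v.ravel()])*d.reshape(-1,1)+c['xyz']); T=R.from_quat(s['tool_rot']).as_matrix(); L=(W-s['tcp_pos'])@T*1000
    m=(abs(L[:,0])<15)&(abs(L[:,1])<20)&(L[:,2]>-60)&(L[:,2]<30)&(d.ravel()>0); print(np.histogram(W[m][:,2]*1000,np.arange(44,110,4)))
    c,p,d=cam('wrist')
    for q in spc(c,p,(0,0,640,480)):
        if .02<q[1]<.04 and abs(B(q[0])[1])<110: print(B(q[0]),round(q[1],4),np.round(q[2]))
E
python3 -c "
from tip import *
tip()"
```

```text
t 5.4 tcp [0.5017 0.0142 0.0412] board [-61.3  -2.1] push yaw in board 0.0 tilt [-0.001  0.    -1.   ] F [0.3 0.6 0.6] gap 0.13182734760199677
(array([  0,   0, 114,  21,  18,  15,  25,  35,  22,  34,  31,  27,  22,
         4,   0,   0]), array([ 44,  48,  52,  56,  60,  64,  68,  72,  76,  80,  84,  88,  92,
        96, 100, 104, 108]))
[-43.8  63.6] 0.0214 [469. 358.]
[-23.7  -1.5] 0.0283 [309. 399.]
```

{"api": "play_rows", "payload": {
  "rows": [
    [[0, 0, 0], [-5, 0, 0], 0.87],
    [[0, 0, 0], [-8, 0, 0], 0.87],
    [[0, 0, 0], [-8, 0, 0], 0.87],
    [[0, 0, 0], [-8, 0, 0], 0.87],
    [[0, 0, 0], [-8, 0, 0], 0.87],
    [[0, 0, 0], [-8, 0, 0], 0.87],
    [[0, 0, 0], [-8, 0, 0], 0.87],
    [[0, 0, 0], [-8, 0, 0], 0.87],
    [[0, 0, 0], [-8, 0, 0], 0.87],
    [[0, 0, 0], [-8, 0, 0], 0.87],
    [[0, 0, 0], [-5, 0, 0], 0.87],
    [[0, 0, 0], [0, 0, 0], 0.87]
  ]
}}

```text
t: 6.5
tcp_pos: [0.585, 0.0037, 0.0418]
tool_rot: [0.062, 0.998, -0.0, 0.001]
force: [-0.5, -0.8, -1.1]
finger_gap: 0.131
gripper_force: 0.0
```

```bash
python3 - <<'E'
from st import *
st(); c,p,d=cam('scene'); a=cv2.resize(p[150:360,170:410],None,fx=2,fy=2)
c,p,d=cam('wrist'); b=cv2.resize(p,(400,300)); im=np.zeros((420,800,3),np.uint8); im[:,:400]=a[:,:400]; im[:300,400:]=b; save('m5',im)
for q in spc(c,p,(0,0,640,480)):
    if .02<q[1]<.04 and abs(B(q[0])[1])<110: print(B(q[0]),round(q[1],4),np.round(q[2]))
E
```

```text
t 6.5 tcp [0.585  0.0037 0.0418] board [22.7 -2.2] push yaw in board 0.0 tilt [ 0.003 -0.    -1.   ] F [-0.5 -0.8 -1.1] gap 0.1310681545966672
[-34.3  57.2] 0.0311 [475. 176.]
[-17.8 -60.4] 0.0311 [149. 222.]
[42.3 -1.7] 0.0294 [309. 364.]
```

View pics/m5.png

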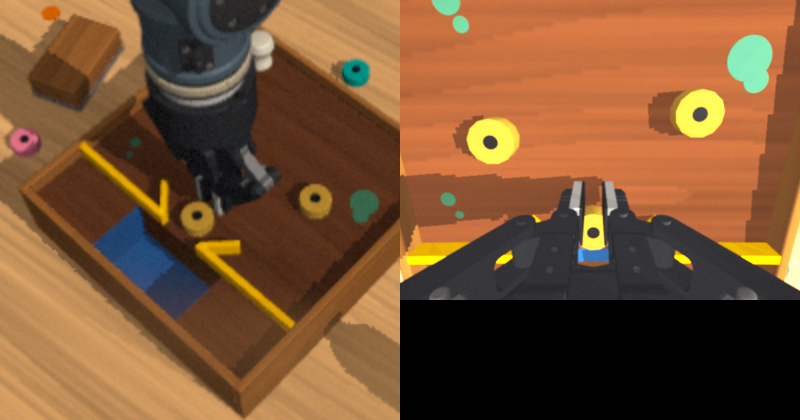

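The middle spacer is cradled by the fingertips on the centre line at (593,232) in the inset, just ahead of the gate. I'll push it through.

{"api": "play_rows", "payload": {
  "rows": [
    [[0, 0, 0], [-8, 0, 0], 0.87],
    [[0, 0, 0], [-8, 0, 0], 0.87],
    [[0, 0, 0], [-8, 0, 0], 0.87],
    [[0, 0, 0], [-8, 0, 0], 0.87],
    [[0, 0, 0], [-8, 0, 0], 0.87],
    [[0, 0, 0], [-2, 0, 0], 0.87],
    [[0, 0, 0], [0, 0, 0], 0.87],
    [[0, 0, 0], [20, 0, 0], 0.87],
    [[0, 0, 0], [20, 0, 0], 0.87],
    [[0, 0, 0], [10, 0, -20], 0.87],
    [[0, 0, 0], [0, 0, -30], 0.87],
    [[0, 0, 0], [0, 0, 0], 0.87]
  ]
}}

```text
t: 7.6
tcp_pos: [0.5769, 0.005, 0.0958]
tool_rot: [0.062, 0.998, -0.0, 0.003]
force: [0.5, -0.4, 0.2]
finger_gap: 0.13
gripper_force: 0.0
```

```bash
python3 - <<'E'
from st import *
s=st(); print(np.round(s['q'],2)); c,p,d=cam('scene'); save('sc6',cv2.resize(p[150:360,170:410],None,fx=2,fy=2))
h=cv2.cvtColor(p,cv2.COLOR_RGB2HSV); m=cv2.inRange(h,(14,110,90),(32,255,255)); k,l,stt,ce=cv2.connectedComponentsWithStats(m)
for i in range(1,k):
    x,y,w,hh,a=stt[i]
    if a>60 and 180<x<400 and 160<y<350: print(stt[i],B(onplane(c,[ce[i]],.061)[0]), B(onplane(c,[ce[i]],.011)[0]))
E
```

```text
t 7.6 tcp [0.5769 0.005  0.0958] board [14.4 -1.9] push yaw in board 0.0 tilt [ 0.007 -0.001 -1.   ] F [ 0.5 -0.4  0.2] gap 0.12988763963002395
[-0.18  0.62  1.66  0.    0.86 -1.63]
[319 242  17  18 227] [-31.   61.1] [-53.7  42.3]
```

{"api": "play_rows", "payload": {
  "rows": [
    [[0, 0, 0], [14, -21, 0], 0.87],
    [[0, 0, 0], [14, -21, 0], 0.87],
    [[0, 0, 0], [14, -21, 0], 0.87],
    [[0, 0, 0], [14, -21, 0], 0.87],
    [[0, 0, -6.5], [0, 0, 0], 0.87],
    [[0, 0, -6.5], [0, 0, 0], 0.87],
    [[0, 0, -6.5], [0, 0, 0], 0.87],
    [[0, 0, -6.5], [0, 0, 0], 0.87],
    [[0, 0, -6.5], [0, 0, 0], 0.87],
    [[0, 0, -6.5], [0, 0, 0], 0.87],
    [[0, 0, -6], [0, 0, 0], 0.87],
    [[0, 0, 0], [0, 0, 0], 0.87]
  ]
}}

```text
t: 8.65
tcp_pos: [0.5086, -0.0711, 0.091]
tool_rot: [-0.326, 0.945, 0.0, -0.001]
force: [-0.5, -0.1, 1.2]
finger_gap: 0.132
gripper_force: 0.0
```

```bash
cat >> tip.py <<'E'
def look(name=None):
    s=st(); T=R.from_quat(s['tool_rot']).as_matrix()
    c,p,d=cam('wrist')
    for q in spc(c,p,(0,0,640,480)):
        if .022<q[1]<.04 and abs(B(q[0])[1])<110: print('disc',B(q[0]),round(q[1],4),np.round(q[2]),'in tool',np.round((np.r_[q[0],.061]-s['tcp_pos'])@T*1000,1))
    return c,p,d
E
python3 - <<'E'
from tip import *
look(); c,p,d=cam('scene'); a=cv2.resize(p[150:360,170:410],None,fx=2,fy=2)
c,p,d=cam('side'); b=cv2.resize(p[200:350,250:450],None,fx=2,fy=2); im=np.zeros((420,800,3),np.uint8); im[:,:400]=a[:,:400]; im[:300,400:]=b; save('m7',im)
E
```

```text
t 8.65 tcp [ 0.5086 -0.0711  0.091 ] board [-43.9 -85.9] push yaw in board 45.1 tilt [-0.001  0.001 -1.   ] F [-0.5 -0.1  1.2] gap 0.13195933370007248
disc [-214.9  -73.1] 0.0349 [610.  30.] in tool [111.5 130.2  30.2]
disc [-18.1 -63.9] 0.0285 [303. 330.] in tool [-33.8  -2.8  30. ]
```

View pics/m7.png

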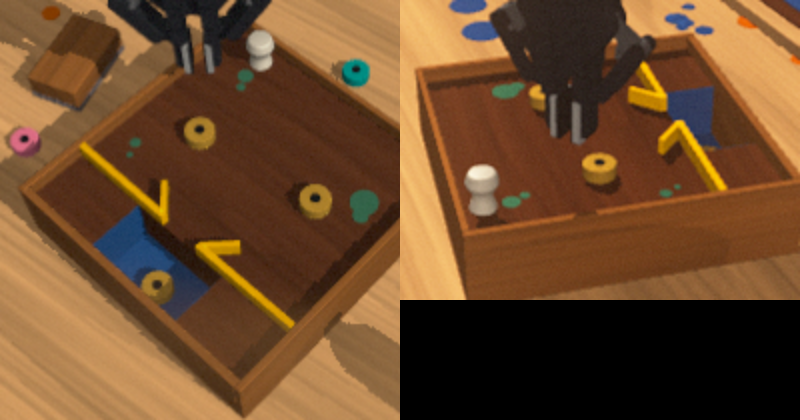

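The scene inset shows the first spacer in the slot at (157,287). The open tips stand behind the next spacer at (200,133), and the knob is undisturbed.

{"api": "play_rows", "payload": {
  "rows": [
    [[0, 0, 0], [3, -3.3, 0], 0.87],
    [[0, 0, 0], [0, 0, 15], 0.87],
    [[0, 0, 0], [0, 0, 15], 0.87],
    [[0, 0, 0], [0, 0, 10], 0.87],
    [[0, 0, 0], [0, 0, 7], 0.87],
    [[0, 0, 0], [0, 0, 3], 0.87],
    [[0, 0, 0], [0, 0, 0], 0.87],
    [[0, 0, 0], [-7, 0, 0], 0.87],
    [[0, 0, 0], [-7, 0, 0], 0.87],
    [[0, 0, 0], [-7, 0, 0], 0.87],
    [[0, 0, 0], [-7, 0, 0], 0.87],
    [[0, 0, 0], [0, 0, 0], 0.87]
  ]
}}

```text
t: 9.8
tcp_pos: [0.533, -0.0578, 0.0422]
tool_rot: [-0.326, 0.946, -0.001, 0.001]
force: [-0.3, 0.8, -1.1]
finger_gap: 0.13
gripper_force: 0.0
```

```bash
python3 -c "
from tip import *
look()"
```

```text
t 9.8 tcp [ 0.533  -0.0578  0.0422] board [-21.4 -69.7] push yaw in board 45.1 tilt [ 0.003 -0.001 -1.   ] F [-0.3  0.8 -1.1] gap 0.12995753082561945
disc [ -7.5 -54.6] 0.029 [310. 362.] in tool [-20.5   0.8 -18.7]
```

{"api": "play_rows", "payload": {
  "rows": [
    [[0, 0, 0], [-5, 0, 0], 0.87],
    [[0, 0, 0], [-7, 0, 0], 0.87],
    [[0, 0, 0], [-7, 0, 0], 0.87],
    [[0, 0, 0], [-7, 0, 0], 0.87],
    [[0, 0, 0], [-7, 0, 0], 0.87],
    [[0, 0, 0], [-7, 0, 0], 0.87],
    [[0, 0, 0], [-7, 0, 0], 0.87],
    [[0, 0, 0], [-7, 0, 0], 0.87],
    [[0, 0, 0], [-7, 0, 0], 0.87],
    [[0, 0, 0], [-5, 0, 0], 0.87],
    [[0, 0, 0], [-3, 0, 0], 0.87],
    [[0, 0, 0], [0, 0, 0], 0.87]
  ]
}}

```text
t: 10.85
tcp_pos: [0.586, -0.0157, 0.0417]
tool_rot: [-0.325, 0.946, -0.0, 0.0]
force: [0.2, -0.7, 0.6]
finger_gap: 0.127
gripper_force: 0.0
```

```bash
python3 -c "
from tip import *
look()"
```

```text
t 10.85 tcp [ 0.586  -0.0157  0.0417] board [ 26.1 -21.3] push yaw in board 45.0 tilt [ 0.001  0.    -1.   ] F [ 0.2 -0.7  0.6] gap 0.12731551323257906
disc [-32.3  54.1] 0.0329 [543. 345.] in tool [-12.2  94.5 -19.3]
disc [40.1 -6.5] 0.0294 [309. 362.] in tool [-20.4   0.5 -19.3]
disc [127.2 -79.5] 0.0345 [ 36. 384.] in tool [ -30.3 -112.6  -19.2]
```

{"api": "play_rows", "payload": {
  "rows": [
    [[0, 0, 0], [15, 0, 0], 0.87],
    [[0, 0, 0], [15, 0, 0], 0.87],
    [[0, 0, 6], [0, 0, 0], 0.87],
    [[0, 0, 6], [0, 0, 0], 0.87],
    [[0, 0, 6], [0, 0, 0], 0.87],
    [[0, 0, 6], [0, 0, 0], 0.87],
    [[0, 0, 6], [0, 0, 0], 0.87],
    [[0, 0, 6], [0, 0, 0], 0.87],
    [[0, 0, 0], [-2, 10, 0], 0.87],
    [[0, 0, 0], [-2, 10, 0], 0.87],
    [[0, 0, 0], [-2, 10, 0], 0.87],
    [[0, 0, 0], [0, 0, 0], 0.87]
  ]
}}

```text
t: 11.9
tcp_pos: [0.5666, -0.002, 0.0417]
tool_rot: [-0.019, 1.0, 0.0, -0.0]
force: [-1.2, 0.0, 0.2]
finger_gap: 0.134
gripper_force: 0.0
```

```bash
python3 -c "
from tip import *
look()"
```

```text
t 11.9 tcp [ 0.5666 -0.002   0.0417] board [  5.1 -10.1] push yaw in board 9.2 tilt [-0.     0.001 -1.   ] F [-1.2  0.   0.2] gap 0.1335653737633474
disc [-34.2  56.5] 0.0317 [500. 250.] in tool [ 28.1  72.  -19.2]
disc [38.3 -4.4] 0.0298 [308. 390.] in tool [-33.7   0.3 -19.3]
```

{"api": "play_rows", "payload": {
  "rows": [
    [[0, 0, 0], [-7, 0, 0], 0.87],
    [[0, 0, 0], [-7, 0, 0], 0.87],
    [[0, 0, 0], [-7, 0, 0], 0.87],
    [[0, 0, 0], [-7, 0, 0], 0.87],
    [[0, 0, 0], [-7, 0, 0], 0.87],
    [[0, 0, 0], [-7, 0, 0], 0.87],
    [[0, 0, 0], [-7, 0, 0], 0.87],
    [[0, 0, 0], [-7, 0, 0], 0.87],
    [[0, 0, 0], [-4, 0, 0], 0.87],
    [[0, 0, 0], [0, 0, 0], 0.87],
    [[0, 0, 0], [20, 0, 0], 0.87],
    [[0, 0, 0], [20, 0, 0], 0.87]
  ]
}}

```text
t: 12.95
tcp_pos: [0.5871, -0.0038, 0.0417]
tool_rot: [-0.017, 1.0, -0.0, 0.001]
force: [-0.7, -1.3, -0.0]
finger_gap: 0.131
gripper_force: 0.0
```

```bash
python3 -c "
from tip import *
look()
c,p,d=cam('scene')
for q in spc(c,p,(180,160,400,350)): pass
h=cv2.cvtColor(p,cv2.COLOR_RGB2HSV); m=cv2.inRange(h,(14,110,60),(32,255,255)); k,l,s,ce=cv2.connectedComponentsWithStats(m)
for i in range(1,k):
    if s[i,4]>40 and 180<ce[i,0]<400 and 160<ce[i,1]<350: print(s[i],B(onplane(c,[ce[i]],.011)[0]),B(onplane(c,[ce[i]],.061)[0]))
"
```

```text
t 12.95 tcp [ 0.5871 -0.0038  0.0417] board [25.7 -9.4] push yaw in board 9.0 tilt [ 0.001 -0.    -1.   ] F [-0.7 -1.3 -0. ] gap 0.1308853186247486
disc [-35.1  56.5] 0.0324 [516. 193.] in tool [ 49.6  74.6 -19.4]
[     0      0    640    480 209398] [-54.1  60.9] [-31.3  78.4]
[319 242  17  18 239] [-53.3  41.9] [-30.6  60.7]
```

{"api": "play_rows", "payload": {
  "rows": [
    [[0, 0, 0], [3, 0, -25], 0.87],
    [[0, 0, 3.5], [0, 0, -30], 0.87],
    [[0, 0, 0], [19, 24, 0], 0.87],
    [[0, 0, 0], [19, 24, 0], 0.87],
    [[0, 0, 0], [19, 24, 0], 0.87],
    [[0, 0, 0], [17, 24, 0], 0.87],
    [[0, 0, 7.1], [0, 0, 0], 0.87],
    [[0, 0, 7.1], [0, 0, 0], 0.87],
    [[0, 0, 7.1], [0, 0, 0], 0.87],
    [[0, 0, 7.1], [0, 0, 0], 0.87],
    [[0, 0, 7.1], [0, 0, 0], 0.87],
    [[0, 0, 7.1], [0, 0, 0], 0.87]
  ]
}}

```text
t: 14.05
tcp_pos: [0.5132, 0.0943, 0.097]
tool_rot: [0.379, 0.925, 0.0, 0.001]
force: [0.3, -0.4, -0.1]
finger_gap: 0.129
gripper_force: 0.0
```

```bash
python3 - <<'E'
from tip import *
look(); c,p,d=cam('scene'); a=cv2.resize(p[150:360,170:410],None,fx=2,fy=2)
c,p,d=cam('side'); b=cv2.resize(p[200:350,250:450],None,fx=2,fy=2); im=np.zeros((420,800,3),np.uint8); im[:,:400]=a[:,:400]; im[:300,400:]=b; save('m8',im)
E
```

```text
t 14.05 tcp [0.5132 0.0943 0.097 ] board [-59.8  78.8] push yaw in board -37.4 tilt [ 0.001 -0.    -1.   ] F [ 0.3 -0.4 -0.1] gap 0.12939986517918362
disc [-229.3   47.5] 0.0276 [19. 26.] in tool [ 115.6 -127.9   35.7]
disc [-35.2  60.9] 0.0294 [310. 321.] in tool [-30.4   0.7  36. ]
```

View pics/m8.png

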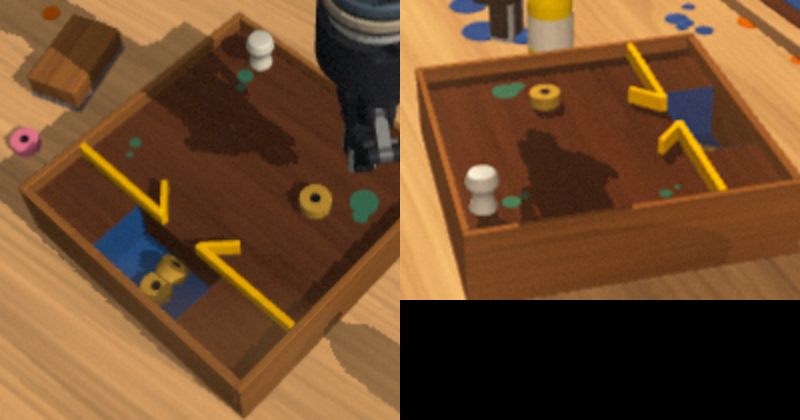

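Two spacers now lie in the slot, at (157,287) and (173,268). The third is at (315,201) and lined up with the tool.

{"api": "play_rows", "payload": {
  "rows": [
    [[0, 0, 0], [5, 0, 0], 0.87],
    [[0, 0, 0], [0, 0, 15], 0.87],
    [[0, 0, 0], [0, 0, 15], 0.87],
    [[0, 0, 0], [0, 0, 12], 0.87],
    [[0, 0, 0], [0, 0, 9], 0.87],
    [[0, 0, 0], [0, 0, 4], 0.87],
    [[0, 0, 0], [0, 0, 0], 0.87],
    [[0, 0, 0], [-7, 0, 0], 0.87],
    [[0, 0, 0], [-7, 0, 0], 0.87],
    [[0, 0, 0], [-7, 0, 0], 0.87],
    [[0, 0, 0], [-7, 0, 0], 0.87],
    [[0, 0, 0], [0, 0, 0], 0.87]
  ]
}}

```text
t: 15.2
tcp_pos: [0.5313, 0.0768, 0.0423]
tool_rot: [0.377, 0.926, 0.0, 0.002]
force: [-0.3, -0.8, 1.2]
finger_gap: 0.13
gripper_force: 0.0
```

```bash
python3 -c "
from tip import *
look()"
```

```text
t 15.2 tcp [0.5313 0.0768 0.0423] board [-39.7  63.7] push yaw in board -37.2 tilt [ 0.003 -0.    -1.   ] F [-0.3 -0.8  1.2] gap 0.13003829937041675
disc [-23.7  52.3] 0.0286 [310. 361.] in tool [-19.7   0.7 -18.6]
```

{"api": "play_rows", "payload": {
  "rows": [
    [[0, 0, 0], [-6, 0, 0], 0.87],
    [[0, 0, 0], [-7.5, 0, 0], 0.87],
    [[0, 0, 0], [-7.5, 0, 0], 0.87],
    [[0, 0, 0], [-7.5, 0, 0], 0.87],
    [[0, 0, 0], [-7.5, 0, 0], 0.87],
    [[0, 0, 0], [-7.5, 0, 0], 0.87],
    [[0, 0, 0], [-7.5, 0, 0], 0.87],
    [[0, 0, 0], [-7.5, 0, 0], 0.87],
    [[0, 0, 0], [-7.5, 0, 0], 0.87],
    [[0, 0, 0], [-7, 0, 0], 0.87],
    [[0, 0, 0], [-4, 0, 0], 0.87],
    [[0, 0, 0], [0, 0, 0], 0.87]
  ]
}}

```text
t: 16.25
tcp_pos: [0.5852, 0.0236, 0.0417]
tool_rot: [0.376, 0.926, 0.0, 0.001]
force: [-0.3, -0.2, 0.2]
finger_gap: 0.134
gripper_force: 0.0
```

```bash
python3 -c "
from tip import *
look()"
```

```text
t 16.25 tcp [0.5852 0.0236 0.0417] board [20.4 17.5] push yaw in board -37.1 tilt [ 0.002 -0.    -1.   ] F [-0.3 -0.2  0.2] gap 0.13367130754170778
disc [36.5  6.1] 0.0291 [310. 362.] in tool [-19.7   0.6 -19.2]
disc [142.5  92. ] 0.0306 [619. 430.] in tool [-52.4 133.1 -19.1]
```

{"api": "play_rows", "payload": {
  "rows": [
    [[0, 0, 0], [13, 0, 0], 0.87],
    [[0, 0, 0], [13, 0, 0], 0.87],
    [[0, 0, 0], [0, 0, 0], 0.87],
    [[0, 0, -7], [0, 0, 0], 0.87],
    [[0, 0, -7], [0, 0, 0], 0.87],
    [[0, 0, -7], [0, 0, 0], 0.87],
    [[0, 0, -6.5], [0, 0, 0], 0.87],
    [[0, 0, 0], [-2, -7, 0], 0.87],
    [[0, 0, 0], [-2, -7, 0], 0.87],
    [[0, 0, 0], [-2, -6, 0], 0.87],
    [[0, 0, 0], [0, 0, 0], 0.87]
  ]
}}

```text
t: 17.22
tcp_pos: [0.5655, 0.0202, 0.0418]
tool_rot: [0.147, 0.989, -0.0, 0.0]
force: [0.7, -0.6, 0.1]
finger_gap: 0.129
gripper_force: 0.0
```

```bash
python3 -c "
from tip import *
look()"
```

```text
t 17.22 tcp [0.5655 0.0202 0.0418] board [ 1.3 11.8] push yaw in board -9.8 tilt [ 0. -0. -1.] F [ 0.7 -0.6  0.1] gap 0.12894440718865574
disc [34.9  4.5] 0.0299 [304. 392.] in tool [-34.4  -1.5 -19.2]
disc [ 60.9 109.5] 0.0328 [560. 410.] in tool [-42.2 106.4 -19.3]
```

{"api": "play_rows", "payload": {
  "rows": [
    [[0, 0, 0], [-4, -2, 0], 0.87],
    [[0, 0, 0], [-7, 0, 0], 0.87],
    [[0, 0, 0], [-7, 0, 0], 0.87],
    [[0, 0, 0], [-7, 0, 0], 0.87],
    [[0, 0, 0], [-7, 0, 0], 0.87],
    [[0, 0, 0], [-7, 0, 0], 0.87],
    [[0, 0, 0], [-7, 0, 0], 0.87],
    [[0, 0, 0], [-7, 0, 0], 0.87],
    [[0, 0, 0], [-7, 0, 0], 0.87],
    [[0, 0, 0], [-4, 0, 0], 0.87],
    [[0, 0, 0], [0, 0, 0], 0.87],
    [[0, 0, 0], [20, 0, 0], 0.87]
  ]
}}

```text
t: 18.27
tcp_pos: [0.612, 0.0056, 0.0423]
tool_rot: [0.146, 0.989, -0.0, 0.004]
force: [0.6, 0.4, -0.8]
finger_gap: 0.124
gripper_force: 0.0
```

{"api": "play_rows", "payload": {
  "rows": [
    [[0, 0, 0], [20, 0, 0], 0.87],
    [[0, 0, 0], [10, 0, -15], 0.87],
    [[0, 0, 0], [0, 0, -25], 0.87],
    [[0, 0, 0], [10, 0, -30], 0.87],
    [[0, 0, 0], [20, 0, -30], 0.87],
    [[0, 0, 0], [20, 0, -30], 0.87],
    [[0, 0, 0], [20, 0, -20], 0.87],
    [[0, 0, 0], [0, 0, 0], 0.87]
  ]
}}

```text
t: 18.93
tcp_pos: [0.5093, 0.0371, 0.1955]
tool_rot: [0.145, 0.99, 0.0, 0.002]
force: [-0.2, 0.1, -0.2]
finger_gap: 0.126
gripper_force: 0.0
```

```bash
python3 - <<'E'
from tip import *
look(); c,p,d=cam('scene'); a=cv2.resize(p[150:360,170:410],None,fx=2,fy=2)
c,p,d=cam('side'); b=cv2.resize(p[160:430,220:470],(400,420)); im=np.zeros((420,800,3),np.uint8); im[:,:400]=a[:,:400]; im[:,400:]=b; save('m9',im)
E
```

```text
t 18.93 tcp [0.5093 0.0371 0.1955] board [-56.6  21.6] push yaw in board -9.5 tilt [ 0.004 -0.    -1.   ] F [-0.2  0.1 -0.2] gap 0.1256874819964045
disc [65.1  2.8] 0.0255 [310. 361.] in tool [-122.7    1.5  134.9]
```

View pics/m9.png

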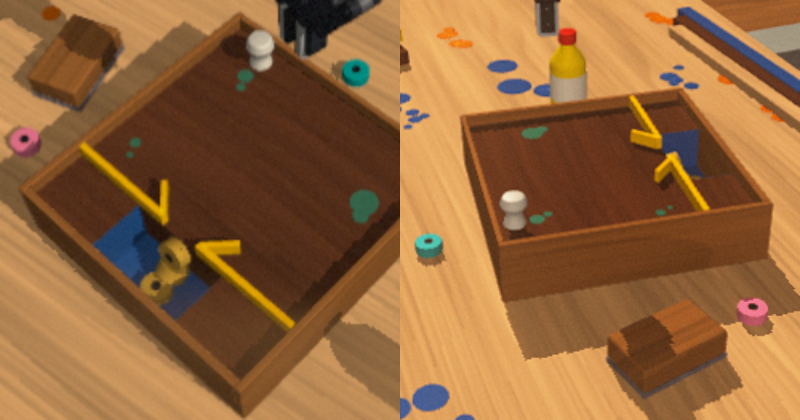

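The scene inset shows two spacers around (157,287) and (173,265), and the third tilted near (175,255), inside the slot but perhaps leaning on one of them. The knob, block and bottle are in place. I'll check its height by depth.

```bash
python3 - <<'E'
from tip import *
for n in('scene','wrist'):
    c,p,d=cam(n); h=cv2.cvtColor(p,cv2.COLOR_RGB2HSV); v,u=np.mgrid[0:480,0:640]
    W=rays(c,np.c_[u.ravel(),v.ravel()])*d.reshape(-1,1)+c['xyz']; X=((W[:,:2]-o)@np.c_[ex,ey]*1000); Z=W[:,2]*1000
    m=(X[:,0]>50)&(X[:,0]<130)&(abs(X[:,1])<48)&(d.ravel()>0)&(cv2.inRange(h,(12,100,50),(34,255,255)).ravel()>0)
    m&=(Z<62)
    print(n,m.sum(),np.histogram(Z[m],np.arange(0,66,6)))
    for a in range(6,62,6):
        k=m&(Z>=a)&(Z<a+6)
        if k.sum()>4: print(a,k.sum(),'x',np.round(np.percentile(X[k,0],[5,50,95])),'y',np.round(np.percentile(X[k,1],[5,50,95])))
E
```

```text
scene 679 (array([  4,  18, 143,  50,  69,  33,  26,  32, 110, 177]), array([ 0,  6, 12, 18, 24, 30, 36, 42, 48, 54, 60]))
6 18 x [ 70. 103. 111.] y [ 8. 12. 23.]
12 143 x [ 85. 104. 113.] y [-13.   1.  12.]
18 50 x [ 75.  90. 110.] y [-6.  9. 13.]
24 69 x [82. 91. 97.] y [-8.  6. 12.]
30 33 x [86. 89. 93.] y [-7. -1.  7.]
36 26 x [75. 85. 86.] y [-9.  4. 14.]
42 32 x [74. 84. 85.] y [-11.  11.  14.]
48 110 x [54. 72. 83.] y [-33.   6.  38.]
54 177 x [52. 69. 82.] y [-43.   2.  42.]
60 17 x [53. 69. 70.] y [-40.  26.  42.]
wrist 2153 (array([ 16, 104, 217, 121, 145, 168, 191, 238, 410, 463]), array([ 0,  6, 12, 18, 24, 30, 36, 42, 48, 54, 60]))
6 104 x [123. 123. 124.] y [-24.  -7.   7.]
12 217 x [108. 115. 124.] y [-23.  -4.   7.]
18 121 x [123. 123. 124.] y [-25. -10.   5.]
24 145 x [123. 123. 124.] y [-30. -10.   6.]
30 168 x [122. 123. 124.] y [-31. -12.   6.]
36 191 x [122. 123. 124.] y [-31.  -9.  12.]
42 238 x [ 78. 123. 124.] y [-31. -11.  12.]
48 410 x [ 68. 123. 125.] y [-28.  -4.  12.]
54 463 x [ 64.  80. 125.] y [-27.  -2.  11.]
60 80 x [123. 124. 125.] y [-31. -10.  11.]
```

Depth suggests the third spacer is leaning: its foot is on the others and its top is against the deck edge. I'll move the wrist camera straight over the slot to measure it properly.

{"api": "play_rows", "payload": {
  "rows": [
    [[0, 0, 0], [-22, 2, -6], 0.87],
    [[0, 0, 0], [-22, 2, -6], 0.87],
    [[0, 0, 0], [-22, 2, -6], 0.87],
    [[0, 0, 0], [-22, 2, -6], 0.87],
    [[0, 0, 0], [-22, 2, -6], 0.87],
    [[0, 0, 0], [-22, 2, -6], 0.87],
    [[0, 0, 0], [-22, 2, -6], 0.87],
    [[0, 0, 0], [-22, 2, 0], 0.87],
    [[0, 0, 0], [-22, 0, 0], 0.87],
    [[0, 0, -5], [-22, 0, 0], 0.87],
    [[0, 0, -4.5], [0, 0, 0], 0.87],
    [[0, 0, 0], [0, 0, 0], 0.87]
  ]
}}

```text
t: 20.18
tcp_pos: [0.7274, -0.0129, 0.2304]
tool_rot: [0.063, 0.998, 0.0, -0.002]
force: [-0.1, -0.0, -0.1]
finger_gap: 0.127
gripper_force: 0.0
```

```bash
cat > slot.py <<'E'
from tip import *
def slot(n='wrist',prt=True):
    st(); c,p,d=cam(n); v,u=np.mgrid[0:480,0:640]; h=cv2.cvtColor(p,cv2.COLOR_RGB2HSV).reshape(-1,3)
    W=rays(c,np.c_[u.ravel(),v.ravel()])*d.reshape(-1,1)+c['xyz']; X=(W[:,:2]-o)@np.c_[ex,ey]*1000; Z=W[:,2]*1000
    k=(d.ravel()>0)&(Z<100)
    print('rows x 56..128 step 4; cols y -50..50 step 5: median z')
    print('      ',' '.join('%3d'%y for y in range(-50,51,5)))
    for x in range(56,129,4):
        r=[]
        for y in range(-50,51,5):
            m=k&(abs(X[:,0]-x)<2)&(abs(X[:,1]-y)<2.5); r.append('%3d'%np.median(Z[m]) if m.sum()>2 else '  .')
        print('%4d  '%x,' '.join(r))
E
python3 -c "
from slot import *
slot()"
```

```text
t 20.18 tcp [ 0.7274 -0.0129  0.2304] board [166.   -1.1] push yaw in board -0.1 tilt [-0.003  0.001 -1.   ] F [-0.1 -0.  -0.1] gap 0.12670113405348024
rows x 56..128 step 4; cols y -50..50 step 5: median z
       -50 -45 -40 -35 -30 -25 -20 -15 -10  -5   0   5  10  15  20  25  30  35  40  45  50
  56    54  54  54  67  68  54  54  54  54  54  54  54  54  54  54  55  68  54  54  54  54
  60    54  54  54  54  67  67  54  54  54  54  54  54  53  54  54  68  55  54  54  54  53
  64    68  68  68  68  68  68  54  54  54  54  54  54  54  54  67  68  68  68  68  68  68
  68    52  46  50  45  49  44  45  53  54  54  54  54  53  52  52  53  52  52  53  54  58
  72    28   3   4   4   4   3   4  43  51  54  55  54  50   4   4   4   4   4   4   4  45
  76    27   3   4   4   3   4   4  45  51  55  56  55  51   4   4   4   3   4   4   4  45
  80    23   4   4   4   4   4   3  46  51  54  55  54  51   4   3   3   3   3   4   4  46
  84    25   4   4   4   4   4   3  23  36  38  40  39  38   4   4   4   4   4   4   4  43
  88    25   3   4   4   3   4   4   5  28  31  31  30  26   4   4   4   4
[... 226 characters left out ...]
  4   4  15  16  16  16  16  16   4   4   4   4   3   4   4  44
 104    23   4   4   4   4   4   4  15  16  16  16  16  16   4   4   4   4   4   4   4  41
 108    25   4   4   4   4   4   4   4  16  16  16  16  15   4   4   4   4   4   4   4  43
 112    26   4   4   4   4   4   4   4  15  16  16  16   4   4   4   4   4   4   4   4  44
 116    26   4   5   4   4   4   4   4   4   5  10   4   4   4   4   4   4   4   4   4  44
 120    28   4   4   4   4   4   4   4   4   4   4   4   4   4   4   4   4   4   4   4  46
 124    43  44  43  44  44  43  45  44  45  44  44  46  45  45  45  45  46  45  45  46  55
 128    68  68  68  68  68  68  68  68  68  68  68  68  68  68  68  68  68  68  68  68  68
```

The height map settles it. One spacer lies flat at (102,-1), and the second leans on it. The third stands on edge against the deck wall (x 70–82), with its top about 1 mm above deck level. I'll nudge it sideways with the fingertips so it drops to the open floor beside them.

{"api": "play_rows", "payload": {
  "rows": [
    [[0, 0, 0], [20, 8, 0], 0.87],
    [[0, 0, 0], [20, 8, 0], 0.87],
    [[0, 0, 0], [20, 8, 10], 0.87],
    [[0, 0, 0], [20, 9, 20], 0.87],
    [[0, 0, 0], [0, 0, 25], 0.87],
    [[0, 0, 0], [0, 0, 25], 0.87],
    [[0, 0, 0], [0, 0, 25], 0.87],
    [[0, 0, 0], [0, 0, 25], 0.87],
    [[0, 0, 0], [0, 0, 20], 0.87],
    [[0, 0, 0], [0, 0, 10], 0.87],
    [[0, 0, 0], [0, 0, 0], 0.87]
  ]
}}

```text
t: 21.15
tcp_pos: [0.6486, 0.0311, 0.0704]
tool_rot: [0.063, 0.998, 0.0, -0.003]
force: [0.2, 1.0, 0.3]
finger_gap: 0.132
gripper_force: 0.0
```

```bash
python3 -c "
from st import *
s=st(); c,p,d=cam('scene'); v,u=np.mgrid[0:480,0:640]
W=(rays(c,np.c_[u.ravel(),v.ravel()])*d.reshape(-1,1)+c['xyz']); T=R.from_quat(s['tool_rot']).as_matrix(); L=(W-s['tcp_pos'])@T*1000
for z in range(-66,-14,4):
    m=(d.ravel()>0)&(abs(L[:,2]-z)<2)&(abs(L[:,0])<40)&(abs(L[:,1])<60)
    if m.sum()>3: print(z,m.sum(),'x',np.round(np.percentile(L[m,0],[3,97])),'y',np.round(np.percentile(L[m,1],[3,97])))
"
```

```text
t 21.15 tcp [0.6486 0.0311 0.0704] board [82.3 32.9] push yaw in board -0.2 tilt [-0.007  0.001 -1.   ] F [0.2 1.  0.3] gap 0.1319195500345637
-66 30 x [-15.  -6.] y [-16.  33.]
-62 15 x [-14.  -8.] y [-25.  22.]
-58 8 x [-12.  -8.] y [-9. 17.]
-54 7 x [-12.  -8.] y [-8. 17.]
-50 12 x [-12.  -8.] y [-10.  19.]
-46 14 x [-12.  -8.] y [-8. 18.]
-42 19 x [-12.  -7.] y [-9. 20.]
-38 16 x [-12.  -6.] y [-10.  17.]
-34 18 x [-12.  -5.] y [-13.  21.]
-30 20 x [-12.  -7.] y [-9. 16.]
-26 16 x [-12.  -6.] y [-10.  17.]
-22 9 x [-12.  -6.] y [-5. 13.]
```

{"api": "play_rows", "payload": {
  "rows": [
    [[0, 0, 0], [-5, -3, 0], 0.87],
    [[0, 0, 0], [0, 0, 0], 0.87],
    [[0, 0, 0], [0, 0, 12], 0.87],
    [[0, 0, 0], [0, 0, 12], 0.87],
    [[0, 0, 0], [0, 0, 12], 0.87],
    [[0, 0, 0], [0, 0, 10], 0.87],
    [[0, 0, 0], [0, 0, 5], 0.87],
    [[0, 0, 0], [0, 0, 0], 0.87]
  ]
}}

```text
t: 21.87
tcp_pos: [0.6545, 0.0266, 0.0206]
tool_rot: [0.063, 0.998, -0.0, -0.002]
force: [-0.5, -3.3, -1.6]
finger_gap: 0.131
gripper_force: 1.5
```

{"api": "play_rows", "payload": {
  "rows": [
    [[0, 0, 0], [0, -5, 0], 0.87],
    [[0, 0, 0], [0, -5, 0], 0.87],
    [[0, 0, 0], [0, -5, 0], 0.87],
    [[0, 0, 0], [0, -5, 0], 0.87],
    [[0, 0, 0], [0, -5, 0], 0.87],
    [[0, 0, 0], [0, -5, 0], 0.87],
    [[0, 0, 0], [0, -4, 0], 0.87],
    [[0, 0, 0], [0, 0, 0], 0.87]
  ]
}}

```text
t: 22.53
tcp_pos: [0.6512, -0.0077, 0.0226]
tool_rot: [0.063, 0.998, -0.0, -0.0]
force: [0.6, 0.4, -0.1]
finger_gap: 0.132
gripper_force: 0.0
```

```bash
python3 -c "
from slot import *
slot('scene')"
```

```text
t 22.53 tcp [ 0.6512 -0.0077  0.0226] board [89.7 -5.4] push yaw in board -0.1 tilt [-0.001 -0.    -1.   ] F [ 0.6  0.4 -0.1] gap 0.13182317589585535
rows x 56..128 step 4; cols y -50..50 step 5: median z
       -50 -45 -40 -35 -30 -25 -20 -15 -10  -5   0   5  10  15  20  25  30  35  40  45  50
  56     .   .   .   .   .   .   .   .   .  55  54  53   .   .   .   .  68  60  55  53  54
  60     .   .   .   .   .   .   .   .   .   .   .   .   .   .   .   .  60  57   .   .   .
  64     .   .   .   .   .   .   .   .   .   .   .   .   .   .   .   .   .  67  69  69  68
  68     .   .   .   .   .   .   .   .   .   .   .   .   9  14  22  32  40  53  60  64  67
  72     .   .   .   .   .   .   .   .   .   .   .   3   4   5   6  10  17  35  48   .  55
  76     .   .   .   .   .   .   .   .   .   .   .   3   4   4   5   4   4   .   .   .  55
  80     .   .   .   .   .   .   .   .   .   .   .   .  11   5   4   4   5   .   .   .  54
  84     .   .   .   .   .   .   .   .   .   .   .   4  19  91   4   4   .   .   .   .  54
  88    10   4   .   .   .   5   .   .   .   .   5   6  23   6   5   5   .  
[... 224 characters left out ...]
  4   5  62  58  17  16  56  46  87   4   5   .   .   .   .  54
 104    32   4   4   5   4   4  85  80  48  16  17  18  16  47   4   5  93  95   .   .  55
 108    25   4   4   5   5   4   4  15  16  17  16  16  13   3   5   3   .   .   .   .  54
 112    35   4   4   5   4   .   5   .  16  16  16  17  13   4   3   4   .   .   .   .  54
 116    44   .   .   .   .   .   .   .   .   .   .   .   .   .   .   .   .   .   .   .  54
 120    52   .   .   .   .   .   .   .   .   .   .   .   .   .   .   .   .   .   .   .  54
 124    67   .   .   .   .   .   .   .   .   .   .   .   .   .   .   .   .   .   .   .   .
 128    68  68  69  67  68  68  68  68  69  68  68  68  68  67  68  68  68  68  68  68  68
```

Now I'll lift straight up, move back over the view point and check.

{"api": "play_rows", "payload": {
  "rows": [
    [[0, 0, 0], [0, 0, -15], 0.87],
    [[0, 0, 0], [0, 0, -25], 0.87],
    [[0, 0, 0], [0, 0, -35], 0.87],
    [[0, 0, 0], [0, 0, -35], 0.87],
    [[0, 0, 0], [-20, 0, -35], 0.87],
    [[0, 0, 0], [-25, 0, -35], 0.87],
    [[0, 0, 0], [-25, 0, -20], 0.87],
    [[0, 0, 0], [-10, 0, 0], 0.87],
    [[0, 0, 0], [0, 0, 0], 0.87]
  ]
}}

```text
t: 23.33
tcp_pos: [0.7332, -0.0169, 0.2236]
tool_rot: [0.063, 0.998, -0.0, 0.003]
force: [-0.5, -0.2, -1.4]
finger_gap: 0.135
gripper_force: 0.0
```

```bash
python3 -c "
from slot import *
slot()"
```

```text
t 23.33 tcp [ 0.7332 -0.0169  0.2236] board [172.3  -4.4] push yaw in board -0.1 tilt [ 0.006 -0.001 -1.   ] F [-0.5 -0.2 -1.4] gap 0.13490291648470107
rows x 56..128 step 4; cols y -50..50 step 5: median z
       -50 -45 -40 -35 -30 -25 -20 -15 -10  -5   0   5  10  15  20  25  30  35  40  45  50
  56    54  54  54  67  68  54  54  54  54  54  54  54  54  54  54  54  68  55  54  54  54
  60    54  54  54  54  68  68  54  54  54  54  54  53  54  54  54  68  63  54  54  54  54
  64    68  68  67  68  68  68  54  54  54  54  54  54  54  54  68  68  68  68  68  68  68
  68    58  55  62  60  62  54  45  46  37  44  44  44  44  43  51  52  51  53  52  52  60
  72    39  29  31  31  29  22   4   4  13  15  18  21   4   4   4   4   4   4   4   4  42
  76    35  29  31  31  29  21   4  16  17  20  23  25   4   4   4   4   3   4   3   4  47
  80    30  22  29  30  27   5   4  20  22  24  27  28  23   4   4   4   3   4   4   4  43
  84    25   4   4   4   4   4   4  24  27  29  31  29  21   3   4   4   3   4   4   4  44
  88    28   4   4   4   4   4   4  24  29  31  30  27   5   4   4   4   4
[... 226 characters left out ...]
  4   4   5  16  16  16  16  16   4   4   4   4   4   4   4  45
 104    25   4   4   4   4   4   4  15  16  16  16  16  16   4   4   4   4   4   4   4  40
 108    27   4   4   4   4   4   4   5  16  16  16  16  15   4   4   4   4   5   4   4  44
 112    27   4   4   4   4   4   4   4  16  16  16  16  10   4   4   4   4   4   4   4  42
 116    23   4   4   4   4   4   4   4   4  15  15   5   4   4   4   4   4   4   4   4  42
 120    23   4   4   4   4   4   4   4   4   4   4   4   4   4   4   4   4   4   4   4  42
 124    49  49  49  49  50  49  49  49  50  51  50  50  50  51  46  51  51  51  51  51  54
 128    68  68  68  68  68  68  68  68  68  68  68  68  68  68  68  68  68  68  68  68  68
```

All three spacers are now inside the slot and well below deck level: tops at 16, about 31 and 31 mm, against a deck at 55 mm. The gripper is clear of everything.

```bash
python3 -c "
from station import *
print(sign_off())"
```

```text
the job is handed in; nothing more can be done
None
```

All three brass spacers were pushed through the yellow gate one at a time and are in the blue slot; the knob, sanding block and glue bottle were not touched, and the job was handed in at about 23 s of the 58 s limit, with no verdict returned. The third spacer first stuck on edge against the deck wall, so I nudged it sideways inside the slot with the fingertips, and it dropped to the slot floor.

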